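Lower the open eye shield and start the bench grinder

ROBOT

A 6-joint arm with a two-finger parallel gripper is mounted at the origin on the work surface. World frame = base frame: x ahead of the robot, y to its left, z up, the work surface at z = 0. Lengths are in m, angles in degrees, forces in N, time in s.
With the tool pointing down it reaches from about 0.35 to 0.925 m from the base axis. Payload 6.4 kg.
Tool frame: the origin (TCP) lies midway between the tips of the shut fingers; the grasp point (between the pads) lies 19 mm behind it; z points along the fingers, y is the line along which they close (so a half turn about z gives the same grasp; the last joint's range is limited). The gripper opens to 85 mm and grips with 20 to 120 N. Pads are 22 mm wide; open, the fingers measure 114 mm over their backs; the gripper's body (76 mm by 85 mm) begins 54 mm behind the grasp point. The pads swing forward as they close: fully open they stand 13 mm farther back than shut.
Start: joints at [-78.845, 14.043, 89.255, -0, 76.702, -9.975], TCP at [0.234, -0.606, 0.231] pointing down, gripper open.
Joint ranges: [-179.41, 179.41], [-58.25, 129.5], [7.25, 145.43], [-54.29, 234.29], [11.92, 165.04], [-157.13, 157.13]. Speed limits (degrees/s): [147.25, 147.25, 180, 180, 180, 180].

INTERFACE

Orientations are given as a 3x3 rotation matrix whose columns are the frame's x, y, z axes.
In Python, from bench import readout, imaging, arm, spotter gives the robot as it stands.
- The arm moves only by the tool carry_out, never from a script. Its argument "increments" is a list of rows, each a list of 3 entries, a list of its own where there are three numbers: the shift along the tool's x, y, z in mm, then the turn, a rotation vector about the tool's x, y, z in rad, then the finger opening in mm, from 0 to 85.4. A call has 1 to 5 rows; each row is the pose to reach, as a shift and turn from the pose commanded when the call began, along the tool's axes at that moment; what a row does not reach only later rows make up. A row lasts 1/8 s, in which the tool goes at most 62.5 mm and 10.7 degrees, less where a joint would pass 70% of its speed; a pose out of reach is approached as far as the arm can. A call with a gripper value outside its range is refused whole. The fingers move at their own pace and stop on an object; "squeeze" is the grip in N (left out, the last holds). Time passes only in rows, so rows that repeat a pose let the fingers close. It gives the time, the measured TCP pose, the force, the opening and the grip force at its end, in the units of the state.
- readout.read_state(): the state, without advancing time (a new reading comes with each control period).
- imaging.grab_frame(name): name is "scene" or "top" or "wrist"; returns the picture (480x640x3 uint8, blue, green, red); there is no depth.
- imaging.camera_model(name): a dict with "fov_y" (degrees; the focal length in pixels is half the picture's height over the tangent of half this angle, whatever the lens; pixels are square), "cx", "cy" (the principal point, pixels), "xyz" and "attitude" of the camera in the world; the wrist camera has in their place "hand_eye" (4x4, takes a point from camera to tool coordinates, whose origin is the TCP and whose axes are the flange's). Camera axes: x right, y down, z forward; pixel columns grow to the right and rows downward; lengths in m; the calibration is good to about 2 mm. A picture is of the moment at which its call begins: read the wrist's pose just before it. camera_model takes no time and is no camera call.
- arm.sign_off(): hands the job in; it is judged then, once.
Trained networks look in the newest picture that a camera, given by its name, has taken for a name from the list of things; names that differ only in an ending like _2 or _b are one class to them, and where a whole thing is asked for, a point or a joint stands for the part that bears it (a point fixed in the world has none). Each returns a list of dicts, best first, with "confidence" (0 to 1); they miss things now and then, are a little off and sometimes report something else, mostly with a low value. They report only what shows in the picture. A call takes as long as a camera call.
- spotter.find_in(query, camera): "box" ([left, top, right, bottom] in pixels, round what is visible of it).
The state is a dict: "t": time; "joint_positions": joint angles; "joint_velocities": joint speeds; "joint_torque": joint torques, N m; "tcp_pos": TCP position; "eef_rot": TCP orientation; "wrist_force": force on the tool from outside, world axes, zero at the start; "moment": the same for the moment, N m; "grip_width": finger opening in m; "gripper_force": force on a finger pad.
Only numpy, scipy, OpenCV 4.12 (cv2) and the standard library are available. Lean on these libraries where they do the work, as an engineer would, in place of code of your own. Each camera call takes 0.05 s, during which the arm holds its last target. There are 200 camera calls.

TASK

Get the bench grinder ready and start it, using only the fingertips: one of its two eye shields has been left tipped up, so push that shield gently all the way down, then press the start button (the small flat-topped one, not the wide mushroom-headed stop button) lightly, fully in, and let go. Leave the stop button, the other eye shield, the wheels, tool rests and body of the grinder and the tools lying about alone, pick nothing up, and finish with the hand withdrawn clear of everything.

Things in the scene. Friction and masses are not known exactly. Their poses are not given: they have to be found in the camera images.
- grinder: Green bench grinder, fixed, 330 wide (y), 240 high (mm). Origin on the bench under the motor; x to its back (front faces -x, the robot), y to its left wheel, z up. Motor 121 diameter, axis along y at z 135, y -101 to 101. Wheel guards 176 diameter, 44 wide at y +140 and -140, tops at z 223; before each a tool rest x -120 to -80, top z 131. 
- panel (a point): Centre of the face of the grinder's switch panel (grinder x -108, y 0, z 62 mm), low at its front between the wheels. The panel is 166 mm wide, 74 mm long up the slope; it slopes at 35 degrees: its outward normal is (-0.574, 0, 0.819) in grinder axes, up and towards the robot. The start and stop switches are on it.
- open_shield_bracket: Hinge bracket, with its shield, of the eye shield left tipped up; it is on the top front edge of the left or the right wheel's guard (varies). Origin on the hinge axis, at grinder x -50, z 230, y +140 or -140 mm; axes parallel to the grinder's; hinge axis along y. The shield is a clear pane in a black frame, 76 mm wide, 5 mm thick, reaching 100 mm forward from the hinge axis.
- open_shield (a joint): Angle (rad) of that shield: 0 = fully down on its stop, grows as it tips up (max 1.4); starts at 0.8 to 1.2. At 0 it points forward (-x) and 35 degrees below level, at 0.61 level. The stiff hinge stays where it is left; 3 to 4 N pressed down 75 mm from the hinge moves it. Down means below 0.12.
- open_shield_edge (a point): Middle of the free front edge of that shield, 100 mm from the hinge axis.
- lowered_shield_bracket: Hinge bracket, with its shield, of the other eye shield, which is already down; the same parts, at the other wheel. Leave alone.
- lowered_shield (a joint): Hinge angle (rad) of the other shield: 0 = down, where it starts.
- lowered_shield_edge (a point): Middle of the free front edge of the other shield.
- start_switch: Start switch: black collar 34 mm in diameter and 6 mm high on the switch panel, with the start button in it. Origin on the panel's face at the switch's axis, at grinder x = -108, z = 62, y = +34 or -34 (left or right varies, the stop switch is on the other side); axes parallel to the grinder's. The switch's axis is the panel's outward normal.
- start_button (a joint): Travel (m) of the start button into the panel: 0 = out, 0.006 = fully in; it counts as pressed above 0.0045. The spring needs about 1.2 N to start and 4.8 N fully in, and returns it.
- start_top (a point): Centre of the start button's flat top: black round button 24 mm in diameter, its top 17 mm out from the panel's face along the panel's normal (11 mm beyond the collar).
- stop_switch: Stop switch: the same collar with a wide black mushroom head, 38 mm in diameter, its top 28 mm out from the panel. Origin on the panel's face, 68 mm from the start switch. Leave alone.
- stop_button (a joint): Travel (m) of the stop button: 0 = out, 0.006 = in.
- stop_top (a point): Centre of the mushroom head's top.
- dip_pot: Open steel cup 76 mm in diameter, 70 mm high, loose on the bench beside the grinder. Origin under its centre.
- file: Flat file with a wooden handle, 310 mm long along its x (-150 to 160), 24 mm wide, 22 mm high at the handle, lying loose on the bench. Origin on the bench under it.
- hammer: Hammer with a red handle, about 300 mm long along its x (head to +x), lying loose on the bench. Origin under its middle, on the bench.
- chisel: Cold chisel 150 mm long along its x, 22 mm wide, 12 mm high, lying loose on the bench. Origin on the bench under it.

How it is judged:
By the outcome, as a careful person would: the job done as asked, in the order asked, and still so for the second after the job is handed in, with the robot touching nothing.
It also fails if it takes over 38 s, if anything falls off the work surface, if the arm or the gripper's body presses on something with over 40 N, if the wrist force passes 120 N, or if a joint passes its speed limit or range.

## Working session

There is one attempt and no reset: what is moved stays moved. The work goes in short steps, Python scripts to look and compute and a tool call to move; the robot and the scene stay as the last step left them, time stands still between calls to the robot, and variables do not carry over. Pictures are saved under pics/ and viewed, at most 10 in all, crops included, and the job is handed in when it is done.

Besides the shell and the picture viewer there is one more tool, called after "Request:" in YAML: its name, and indented under it one key for each argument. carry_out: Moves the arm, as the interface text tells. Its arguments: {"type":"object","properties":{"increments":{"type":"array"},"squeeze":{"type":"number"}},"required":["increments"]}

```bash
mkdir -p pics; ls
python3 - <<'E'
from bench import readout, imaging, spotter
import cv2
s=readout.read_state(); print(s['t'],s['tcp_pos'],s['eef_rot'],s['wrist_force'])
for c in ("scene","top"):
    im=imaging.grab_frame(c); cv2.imwrite(f"pics/{c}0.png",im); print(c,imaging.camera_model(c))
    for n in ("grinder","open_shield_bracket","open_shield_edge","lowered_shield_bracket","start_switch","stop_switch","start_top"):
        print(n,[(d['box'],round(d['confidence'],2)) for d in spotter.find_in(n,c)[:2]])
print(imaging.camera_model("wrist"))
E
```

```text
pics
0.0 [ 0.23422008 -0.60574009  0.23017731] [[ 9.32777573e-01  3.60452320e-01 -3.51806340e-04]
 [ 3.60452313e-01 -9.32775699e-01  1.90410298e-03]
 [ 3.58181931e-04 -1.90291397e-03 -9.99998125e-01]] [-0.88184247  0.9635195  -1.26469404]
scene {'fov_y': 46.21748322036156, 'cx': 320.56960113614286, 'cy': 235.0099942592325, 'xyz': array([1.21181717, 0.51594266, 1.20997494]), 'attitude': array([[-0.57728494,  0.62901133, -0.52066   ],
       [ 0.8164663 ,  0.43593498, -0.37860727],
       [-0.01117435, -0.64366562, -0.76522526]])}
grinder [([226.9, 224.9, 389.7, 372.7], 0.59)]
open_shield_bracket [([343.4, 254.3, 407.9, 323.2], 0.78), ([262.8, 212.1, 313.1, 241.1], 0.73)]
open_shield_edge [([341.8, 258.6, 406.7, 318.2], 0.85)]
lowered_shield_bracket [([262.5, 210.6, 314.7, 240.3], 0.97), ([338.1, 259.1, 408.4, 315.2], 0.49)]
start_switch []
stop_switch [([337.5, 291.4, 351.9, 299.3], 0.58)]
start_top [([323.9, 274.3, 330.4, 280.3], 0.49)]
top {'fov_y': 45.70599176689152, 'cx': 320.17118172958953, 'cy': 228.89982186083617, 'xyz': array([0.31171672, 0.0164586 , 1.45377393]), 'attitude': 
[... 406 characters left out ...]
 [([331.9, 185.2, 378.2, 236.2], 0.93)]
start_switch [([296.1, 210.4, 310.1, 227.8], 0.57), ([202.7, 153.4, 254.7, 204.6], 0.49)]
stop_switch [([269.1, 203.4, 286.6, 221.8], 0.65), ([334.2, 185.2, 379.7, 234.6], 0.53)]
start_top [([298.9, 217.2, 307.4, 222.9], 0.49)]
{'fov_y': 61.3551755971838, 'cx': 318.3729931199696, 'cy': 238.76654193458208, 'hand_eye': array([[ 9.69287748e-05, -9.46625103e-01, -3.22336632e-01,
         8.29208443e-02],
       [ 9.99999995e-01,  9.03693306e-05,  3.53136947e-05,
         4.86470802e-05],
       [-4.29948421e-06, -3.22336634e-01,  9.46625108e-01,
        -1.43591681e-01],
       [ 0.00000000e+00,  0.00000000e+00,  0.00000000e+00,
         1.00000000e+00]])}
```

View pics/top0.png

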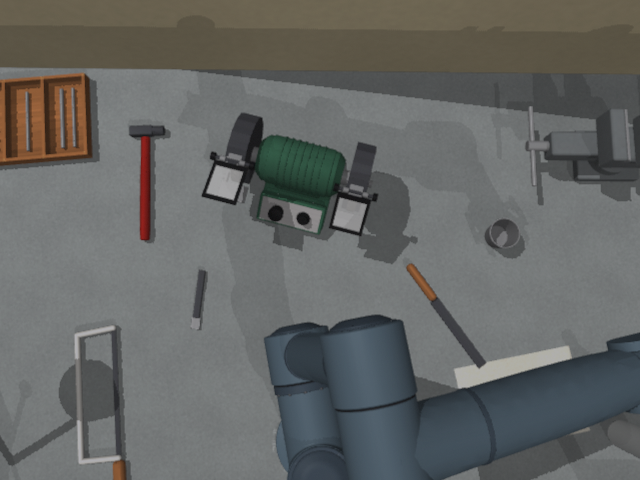

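View pics/scene0.png

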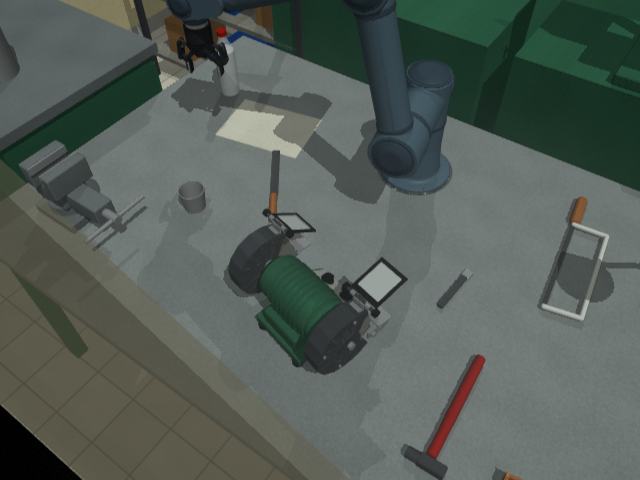

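The top view shows the grinder at about (300,175). The open shield is over its left wheel at (228,180) and the lowered shield over its right wheel at (352,212). The stop mushroom is at (277,212) and the smaller start button at (303,218), so start is on the right (y -34). I'll zoom in for exact corners.

Run:
```python
import cv2
a=cv2.imread("pics/top0.png")[100:250,190:390]; cv2.imwrite("pics/tz.png",cv2.resize(a,None,fx=4,fy=4,interpolation=cv2.INTER_CUBIC))
a=cv2.imread("pics/scene0.png")[200:350,220:420]; cv2.imwrite("pics/sz.png",cv2.resize(a,None,fx=4,fy=4,interpolation=cv2.INTER_CUBIC))
```

```text
(no output)
```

View pics/tz.png

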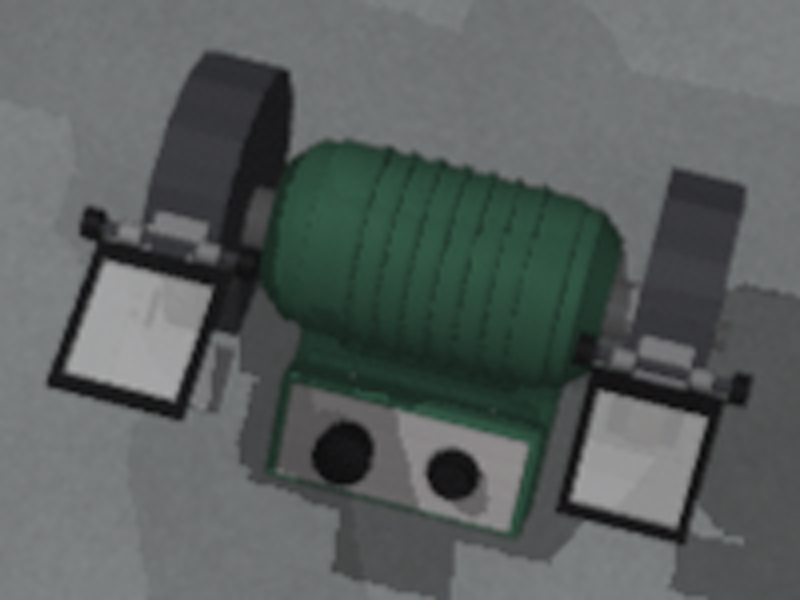

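View pics/sz.png

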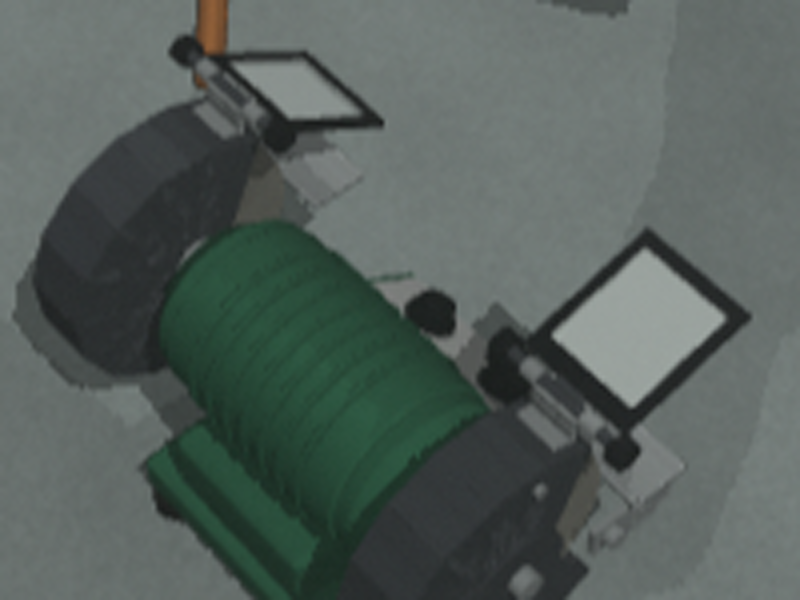

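The crops give the open shield's front corners at tz (48,382) and (183,418), and sz (648,230) and (750,317). The lowered shield's front corners are at tz (558,510) and (684,543), and sz (305,53) and (382,125). Next I'll fit the grinder pose and shield angle to these.

```bash
cat > fit.py <<'E'
import numpy as np
from scipy.optimize import least_squares
from bench import imaging
S=.574;C=.819
def loc(q):
    L={}
    for n,y,a in (("o",140,q),("l",-140,0)):
        t=a-np.radians(35)
        for k,d in (("in",-38 if y>0 else 38),("out",38 if y>0 else -38)):
            L[n+k]=(-50-100*np.cos(t),y+d,230+100*np.sin(t))
        L[n+"h"]=(-50,y,230)
    L["start"]=(-108-S*17,-34,62+C*17); L["stop"]=(-108-S*28,34,62+C*28)
    return {k:np.array(v)/1000 for k,v in L.items()}
def world(p,v): 
    c,s=np.cos(p[2]),np.sin(p[2]); return np.array([p[0]+c*v[0]-s*v[1],p[1]+s*v[0]+c*v[1],v[2]])
cam={n:imaging.camera_model(n) for n in("top","scene")}
def proj(n,P):
    m=cam[n]; f=240/np.tan(np.radians(m['fov_y']/2)); c=m['attitude'].T@(P-m['xyz'])
    return np.array([m['cx']+f*c[0]/c[2],m['cy']+f*c[1]/c[2]])
obs={"top":dict(oout=(48,382),oin=(183,418),lin=(558,510),lout=(684,543),start=(453,473),stop=(343,452),oh=(168,242),lh=(664,369)),
"scene":dict(oin=(648,230),oout=(750,317),lout=(305,53),lin=(382,125),oh=(563,398),lh=(232,91))}
off={"top":(190,100),"scene":(220,200)}
def res(p):
    L=loc(p[3]); return np.concatenate([proj(n,world(p,L[k]))-((np.array(o)+.5)/4-.5+off[n]) for n in obs for k,o in obs[n].items()])
if __name__=="__main__":
    r=least_squares(res,[.6,0,-.2,1.0],x_scale=[.1,.1,.1,.1],loss="soft_l1")
    print(r.x,np.degrees(r.x[2])); print(np.round(res(r.x).reshape(-1,2),1))
    L=loc(r.x[3]); [print(k,np.round(world(r.x,L[k]),4)) for k in L]; np.save("p.npy",r.x)
E
python3 fit.py
```

```text
[ 0.65561277  0.05022402 -0.24900493  0.85604351] -14.266931441684324
[[-0.5  0.3]
 [-0.   0.1]
 [-0.7 -0.1]
 [ 0.2  0.1]
 [-0.9  2.5]
 [-1.1  2.6]
 [ 0.6  0.1]
 [-0.4 -0.1]
 [-0.7 -0.1]
 [-0.5  0. ]
 [-0.5  0.4]
 [-0.1 -0.1]
 [-0.9  0.3]
 [-0.6  0.5]]
oin [0.5383 0.1853 0.2543]
oout [0.557  0.259  0.2543]
oh [0.6417 0.1982 0.23  ]
lin [ 0.5026 -0.0161  0.1726]
lout [ 0.4839 -0.0898  0.1726]
lh [ 0.5727 -0.0731  0.23  ]
start [0.5331 0.0463 0.0759]
stop [0.5437 0.1138 0.0849]
```

```bash
cat > h.py <<'E'
import sys,numpy as np
from scipy.spatial.transform import Rotation as Ro
from bench import readout
from fit import world
p=np.load("p.npy")
def Rt(deg):
    t=np.radians(deg);c,s=np.cos(p[2]),np.sin(p[2])
    x=np.array([np.cos(t)*c,np.cos(t)*s,np.sin(t)]);z=np.array([np.sin(t)*c,np.sin(t)*s,-np.cos(t)])
    return np.c_[x,np.cross(z,x),z]
def go(P,R=None):  # world target -> shift mm, turn rad
    s=readout.read_state();R0=np.array(s['eef_rot']);R=R0 if R is None else R
    print("inc",np.round(1000*R0.T@(np.array(P)-s['tcp_pos']),1),np.round(Ro.from_matrix(R0.T@R).as_rotvec(),3))
def shp(q,r=80,lift=2.5): # point over shield, world
    t=q-np.radians(35); return world(p,np.array([-50-r*np.cos(t)-lift*np.sin(t)*-1*-1*-1,140,230+r*np.sin(t)+lift*np.cos(t)])/1000)
def btn(d): # d mm out from the panel face, start axis
    return world(p,np.array([-108-.574*d,-34,62+.819*d])/1000)
E
python3 - <<'E'
from h import *
H=shp(.856)+[-.03,0,.07]; print(H)
go([.34,-.30,.40],Rt(35)); go(H,Rt(35))
E
```

```text
[0.53702965 0.21720441 0.32184023]
inc [ 209.  -247.6 -168.7] [-0.189  0.591  0.598]
inc [ 579.2 -659.   -90.6] [-0.189  0.591  0.598]
```

Request:
carry_out:
  increments:
    - [[40,-50,-60],[-0.03,0.1,0.1],0]
    - [[80,-100,-120],[-0.07,0.22,0.22],0]
    - [[120,-145,-165],[-0.11,0.34,0.34],0]
    - [[165,-195,-170],[-0.15,0.47,0.47],0]
    - [[209,-248,-169],[-0.189,0.591,0.598],0]

```text
t: 1.42
tcp_pos: [0.3188, -0.3601, 0.3918]
eef_rot: [[0.79, -0.251, 0.56], [-0.204, -0.968, -0.147], [0.578, 0.002, -0.816]]
wrist_force: [0.8, 1.3, 1.4]
grip_width: 0.0002
gripper_force: 0.0
```

Run:
```python
from h import *
H=shp(.856)+[-.03,0,.07]
s=readout.read_state();print(s['t'],s['tcp_pos'],s['joint_positions'],s['grip_width'])
go(H,Rt(35))
```

```text
1.425 [ 0.31880619 -0.36011476  0.39184474] [-79.14239983 -31.84179564 118.29816755  32.17354748  78.55151714
  23.06994268] 0.0001964842210352318
inc [  14.2 -613.7   94.6] [ 0.004 -0.006 -0.003]
```

Request:
carry_out:
  increments:
    - [[0,-60,0],[0,0,0],0]
    - [[0,-120,0],[0,0,0],0]
    - [[0,-180,10],[0,0,0],0]
    - [[5,-240,20],[0,0,0],0]
    - [[5,-300,30],[0,0,0],0]

```text
t: 2.05
tcp_pos: [0.4127, -0.0752, 0.3684]
eef_rot: [[0.792, -0.247, 0.558], [-0.202, -0.969, -0.144], [0.576, 0.001, -0.817]]
wrist_force: [2.1, 0.2, 0.9]
grip_width: -0.0001
gripper_force: 0.0
```

Request:
carry_out:
  increments:
    - [[0,-60,10],[0,0,0],0]
    - [[0,-120,20],[0,0,0],0]
    - [[0,-180,30],[0,0,0],0]
    - [[0,-220,40],[0,0,0],0]
    - [[0,-220,40],[0,0,0],0]

```text
t: 2.68
tcp_pos: [0.4887, 0.1333, 0.3332]
eef_rot: [[0.797, -0.242, 0.553], [-0.197, -0.97, -0.139], [0.571, 0.002, -0.821]]
wrist_force: [-0.2, -2.3, 0.5]
grip_width: -0.0002
gripper_force: 0.0
```

Run:
```python
from h import *
from bench import imaging,spotter; import cv2
H=shp(.856)+[-.03,0,.07]
s=readout.read_state();print(s['t'],s['tcp_pos'],s['joint_positions'],s['wrist_force'])
go(H,Rt(35))
im=imaging.grab_frame("wrist")
m=imaging.camera_model("wrist");T=m['hand_eye'];f=240/np.tan(np.radians(m['fov_y']/2))
from fit import loc
for k,v in loc(p[3]).items():
    P=np.array(s['eef_rot']).T@(world(p,v)-s['tcp_pos']);c=T[:3,:3].T@(P-T[:3,3]);u=(m['cx']+f*c[0]/c[2],m['cy']+f*c[1]/c[2]);print(k,np.round(u,1),c[2])
    if c[2]>0: cv2.drawMarker(im,tuple(int(round(a)) for a in u),(0,0,255),0,10,1)
cv2.imwrite("pics/w1.png",im)
```

```text
2.675 [0.488668   0.13330521 0.33324521] [  8.93467997 -27.3862315  121.23805641 -15.90856939  54.61543618
 118.46327402] [-0.18770286 -2.30519587  0.51771542]
inc [ 15.5 -93.1  24.5] [-0.001  0.004  0.005]
oin [216.2 272. ] 0.24823602945943982
oout [ 92.3 271.3] 0.2481925321296154
oh [182.4 148.7] 0.2982843014562445
lin [491.  274.8] 0.3309818250472127
lout [583.9 275.3] 0.3310253223770371
lh [562.1 150.8] 0.29844455477665033
start [387.5 278.6] 0.4278180622925825
stop [323.3 282.7] 0.4173788482291173
```

View pics/w1.png

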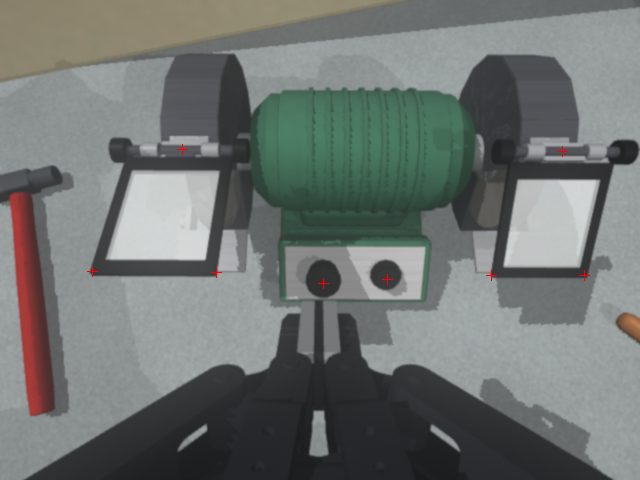

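The overlay matches the wrist picture: the shield corners fall on the red marks, and start is at about (386,275). Next I'll go to hover over the shield.

Request:
carry_out:
  increments:
    - [[4,-30,6],[0,0,0],0]
    - [[8,-60,12],[0,0,0],0]
    - [[15,-93,25],[0,0,0],0]
    - [[15,-93,25],[0,0,0],0]

```text
t: 3.22
tcp_pos: [0.5383, 0.2137, 0.3226]
eef_rot: [[0.794, -0.247, 0.555], [-0.202, -0.969, -0.142], [0.573, 0.001, -0.82]]
wrist_force: [0.3, 0.1, -0.2]
grip_width: 0.0001
gripper_force: 0.0
```

```bash
cat >> h.py <<'E'
def push(q): return shp(q,84-11*np.cos(q),2.5+11*np.sin(q))
E
python3 - <<'E'
from h import *
s=readout.read_state();print(s['t'],s['tcp_pos'],s['wrist_force'])
P0=push(.856); print(P0,push(0))
go(P0+[0,0,.02],Rt(35))
for q in (.856,.75,.65,.55,.45,.35,.25,.15,.05,0,-.05): print(q,end=" ");go(push(q),Rt(35))
E
```

```text
3.225 [0.53825254 0.21372275 0.3226412 ] [ 0.34467223  0.05628001 -0.22344454]
[0.57200167 0.21594011 0.25912032] [0.58231289 0.21331815 0.1901768 ]
inc [  1.4 -10.5  54.1] [ 0.001  0.001 -0.   ]
0.856 inc [-10.  -10.6  70.5] [ 0.001  0.001 -0.   ]
0.75 inc [-16.6 -10.6  76.5] [ 0.001  0.001 -0.   ]
0.65 inc [-22.2 -10.6  82.7] [ 0.001  0.001 -0.   ]
0.55 inc [-27.1 -10.6  89.5] [ 0.001  0.001 -0.   ]
0.45 inc [-31.4 -10.6  96.8] [ 0.001  0.001 -0.   ]
0.35 inc [-34.8 -10.6 104.4] [ 0.001  0.001 -0.   ]
0.25 inc [-37.6 -10.6 112.4] [ 0.001  0.001 -0.   ]
0.15 inc [-39.5 -10.6 120.6] [ 0.001  0.001 -0.   ]
0.05 inc [-40.5 -10.6 128.9] [ 0.001  0.001 -0.   ]
0 inc [-40.8 -10.6 133.1] [ 0.001  0.001 -0.   ]
-0.05 inc [-40.8 -10.6 137.3] [ 0.001  0.001 -0.   ]
```

Request:
carry_out:
  increments:
    - [[0,-10,27],[0,0,0],0]
    - [[1,-10,52],[0,0,0],0]
    - [[-8,-10,65],[0,0,0],0]
    - [[-13,-10,73],[0,0,0],0]
    - [[-17,-10,77],[0,0,0],0]

```text
t: 3.85
tcp_pos: [0.5695, 0.216, 0.2508]
eef_rot: [[0.793, -0.247, 0.557], [-0.202, -0.969, -0.142], [0.575, 0.0, -0.818]]
wrist_force: [-0.5, -1.4, 2.4]
grip_width: 0.0
gripper_force: 1.1
```

Request:
carry_out:
  increments:
    - [[-5,0,6],[0,0,0],0]
    - [[-10,0,12.5],[0,0,0],0]
    - [[-14,0,20],[0,0,0],0]
    - [[-18,0,27.5],[0,0,0],0]
    - [[-20,0,33],[0,0,0],0]

```text
t: 4.47
tcp_pos: [0.572, 0.216, 0.211]
eef_rot: [[0.794, -0.246, 0.556], [-0.202, -0.969, -0.141], [0.573, 0.0, -0.819]]
wrist_force: [0.3, 0.6, 2.2]
grip_width: -0.0002
gripper_force: 1.2
```

Run:
```python
from h import *
s=readout.read_state();print(s['t'],s['tcp_pos'],s['wrist_force'])
for q in (.25,.15,.05,0,-.05): print(q,end=" ");go(push(q),Rt(35))
```

```text
4.475 [0.57204307 0.21600362 0.21096598] [0.32986925 0.55786556 2.24887017]
0.25 inc [0.  0.1 2.4] [0. 0. 0.]
0.15 inc [-1.9  0.1 10.6] [0. 0. 0.]
0.05 inc [-3.   0.1 18.9] [0. 0. 0.]
0 inc [-3.2  0.1 23.1] [0. 0. 0.]
-0.05 inc [-3.2  0.1 27.3] [0. 0. 0.]
```

Request:
carry_out:
  increments:
    - [[-1,0,5],[0,0,0],0]
    - [[-2,0,10],[0,0,0],0]
    - [[-3,0,14],[0,0,0],0]
    - [[-3,0,17],[0,0,0],0]
    - [[-3,0,20],[0,0,0],0]

```text
t: 5.1
tcp_pos: [0.5805, 0.2136, 0.193]
eef_rot: [[0.795, -0.247, 0.555], [-0.202, -0.969, -0.142], [0.573, 0.001, -0.82]]
wrist_force: [-2.6, 1.0, 1.2]
grip_width: 0.0002
gripper_force: 1.2
```

Request:
carry_out:
  increments:
    - [[0,0,1],[0,0,0],0]
    - [[0,0,1.5],[0,0,0],0]
    - [[0,0,1.5],[0,0,0],0]

```text
t: 5.48
tcp_pos: [0.5815, 0.2133, 0.1922]
eef_rot: [[0.794, -0.246, 0.556], [-0.202, -0.969, -0.142], [0.574, 0.001, -0.819]]
wrist_force: [0.4, 0.0, -0.3]
grip_width: -0.0002
gripper_force: 0.0
```

Request:
carry_out:
  increments:
    - [[0,0,1],[0,0,0],0]
    - [[0,0,2],[0,0,0],0]
    - [[0,0,2],[0,0,0],0]

```text
t: 5.85
tcp_pos: [0.5827, 0.213, 0.1906]
eef_rot: [[0.794, -0.247, 0.556], [-0.202, -0.969, -0.142], [0.574, 0.0, -0.819]]
wrist_force: [-1.0, -0.3, -0.0]
grip_width: 0.0001
gripper_force: 0.5
```

Run:
```python
from h import *
s=readout.read_state();print(s['t'],s['tcp_pos'],s['wrist_force'],s['gripper_force'])
for q in (.05,0,-.05): print(q,end=" ");go(push(q),Rt(35))
```

```text
5.85 [0.58270478 0.21303486 0.19061975] [-1.02551358 -0.31759087 -0.02571289] 0.540641387924552
0.05 inc [-0.4 -0.2 -4.1] [0. 0. 0.]
0 inc [-0.6 -0.2  0.1] [0. 0. 0.]
-0.05 inc [-0.6 -0.2  4.3] [0. 0. 0.]
```

Request:
carry_out:
  increments:
    - [[0,0,1],[0,0,0],0]
    - [[0,0,2],[0,0,0],0]
    - [[0,0,2],[0,0,0],0]

```text
t: 6.22
tcp_pos: [0.583, 0.2131, 0.1902]
eef_rot: [[0.794, -0.247, 0.555], [-0.202, -0.969, -0.143], [0.573, 0.001, -0.82]]
wrist_force: [-16.3, -0.7, 13.1]
grip_width: 0.0
gripper_force: 9.9
```

The shield is on its stop, since the force rose sharply where q = 0 was predicted. I'll back off.

Request:
carry_out:
  increments:
    - [[0,0,-10],[0,0,0],0]
    - [[0,0,-50],[0,0,0],0]
    - [[0,20,-110],[0,0,0],0]
    - [[0,70,-130],[0,0,0],0]
    - [[0,130,-130],[0,0,0],0]

```text
t: 6.85
tcp_pos: [0.4794, 0.1055, 0.2986]
eef_rot: [[0.792, -0.243, 0.561], [-0.198, -0.97, -0.139], [0.578, -0.001, -0.816]]
wrist_force: [0.8, -0.9, 0.2]
grip_width: 0.0
gripper_force: 0.0
```

Run:
```python
from h import *
from bench import imaging; import cv2
s=readout.read_state();print(s['t'],s['tcp_pos'],s['wrist_force'])
im=imaging.grab_frame("wrist")
m=imaging.camera_model("wrist");T=m['hand_eye'];f=240/np.tan(np.radians(m['fov_y']/2))
from fit import loc
for k,v in loc(0).items():
    P=np.array(s['eef_rot']).T@(world(p,v)-s['tcp_pos']);c=T[:3,:3].T@(P-T[:3,3]);u=(m['cx']+f*c[0]/c[2],m['cy']+f*c[1]/c[2])
    cv2.drawMarker(im,tuple(int(round(a)) for a in u),(0,0,255),0,10,1)
cv2.imwrite("pics/w2.png",im)
for d in (60,30,19,17,14,11,9): print(d,end=" ");go(btn(d),Rt(35))
```

```text
6.85 [0.47943743 0.10545675 0.29857519] [ 0.75899637 -0.90682202  0.22905377]
60 inc [-72.7  37.  176. ] [ 0.005 -0.003 -0.002]
30 inc [-72.8  36.8 206. ] [ 0.005 -0.003 -0.002]
19 inc [-72.9  36.8 217. ] [ 0.005 -0.003 -0.002]
17 inc [-72.9  36.8 219. ] [ 0.005 -0.003 -0.002]
14 inc [-72.9  36.7 222. ] [ 0.005 -0.003 -0.002]
11 inc [-72.9  36.7 225. ] [ 0.005 -0.003 -0.002]
9 inc [-72.9  36.7 227. ] [ 0.005 -0.003 -0.002]
```

View pics/w2.png

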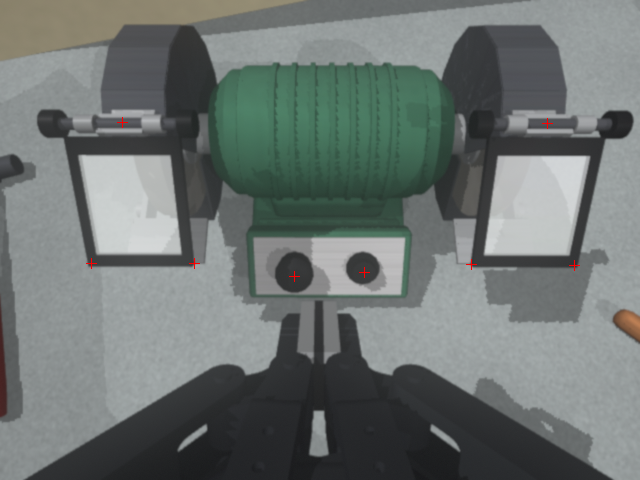

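The shield's front edge, (91,264) to (195,264), sits on the q = 0 marks, so it is down. Start is at (363,268), next to its predicted top. On to the start axis.

Request:
carry_out:
  increments:
    - [[-30,18,40],[0,0,0],0]
    - [[-60,36,70],[0,0,0],0]
    - [[-73,37,115],[0,0,0],0]
    - [[-73,37,160],[0,0,0],0]
    - [[-73,37,160],[0,0,0],0]

```text
t: 7.52
tcp_pos: [0.4993, 0.0609, 0.1177]
eef_rot: [[0.799, -0.248, 0.547], [-0.203, -0.969, -0.142], [0.566, 0.002, -0.825]]
wrist_force: [-0.9, 0.8, -0.3]
grip_width: -0.0002
gripper_force: 0.0
```

Run:
```python
from h import *
s=readout.read_state();print(s['t'],s['tcp_pos'],s['wrist_force'])
for d in (30,17,11): print(d,end=" ");go(btn(d),Rt(35))
```

```text
7.525 [0.49928874 0.06093059 0.11769346] [-0.92524406  0.75061359 -0.29477857]
30 inc [ 6.2  5.7 42. ] [0.003 0.01  0.   ]
17 inc [ 6.4  5.7 55. ] [0.003 0.01  0.   ]
11 inc [ 6.4  5.7 61. ] [0.003 0.01  0.   ]
```

Request:
carry_out:
  increments:
    - [[3,3,15],[0,0,0],0]
    - [[6,6,30],[0.003,0.01,0],0]
    - [[6,6,43],[0.003,0.01,0],0]
    - [[6,6,47],[0.003,0.01,0],0]
    - [[6,6,47],[0.003,0.01,0],0]

```text
t: 8.15
tcp_pos: [0.531, 0.048, 0.0888]
eef_rot: [[0.787, -0.245, 0.566], [-0.2, -0.97, -0.141], [0.583, -0.002, -0.812]]
wrist_force: [0.0, 0.1, 0.2]
grip_width: 0.0001
gripper_force: 0.0
```

Run:
```python
from h import *
s=readout.read_state();print(s['t'],s['tcp_pos'],s['wrist_force'],s['gripper_force'])
for d in (17,11): print(d,end=" ");go(btn(d),Rt(35))
```

```text
8.15 [0.53103929 0.04795624 0.08879887] [0.02769504 0.14957187 0.22767907] 0.0
17 inc [-5.5  1.1 11.9] [-0.003 -0.012  0.   ]
11 inc [-5.6  1.2 17.9] [-0.003 -0.012  0.   ]
```

Request:
carry_out:
  increments:
    - [[-5.5,1,3],[0,-0.012,0],0]
    - [[-5.5,1,6],[0,-0.012,0],0]
    - [[-5.5,1,8],[0,-0.012,0],0]
    - [[-5.5,1,8],[0,-0.012,0],0]

```text
t: 8.65
tcp_pos: [0.5305, 0.0468, 0.0776]
eef_rot: [[0.795, -0.245, 0.554], [-0.202, -0.97, -0.138], [0.571, -0.002, -0.821]]
wrist_force: [0.1, 0.7, -0.4]
grip_width: -0.0002
gripper_force: 0.0
```

Run:
```python
from h import *
s=readout.read_state();print(s['t'],s['tcp_pos'],s['wrist_force'],s['gripper_force'])
for d in (17,11): print(d,end=" ");go(btn(d),Rt(35))
```

```text
8.65 [0.53052028 0.04679697 0.07761341] [ 0.13222355  0.74992677 -0.41277104] 0.0
17 inc [ 1.2 -0.1  2.9] [-0.003  0.003  0.   ]
11 inc [ 1.2 -0.1  8.9] [-0.003  0.003  0.   ]
```

Now press slowly.

Request:
carry_out:
  increments:
    - [[1,0,2],[0,0,0],0]
    - [[1,0,4],[0,0,0],0]
    - [[1,0,6],[0,0,0],0]
    - [[1,0,7],[0,0,0],0]
    - [[1,0,7],[0,0,0],0]

```text
t: 9.28
tcp_pos: [0.5354, 0.0456, 0.0728]
eef_rot: [[0.795, -0.245, 0.555], [-0.202, -0.97, -0.138], [0.572, -0.002, -0.82]]
wrist_force: [-2.1, -0.3, 3.2]
grip_width: -0.0001
gripper_force: 1.9
```

Request:
carry_out:
  increments:
    - [[0,0,1],[0,0,0],0]
    - [[0,0,2],[0,0,0],0]
    - [[0,0,2],[0,0,0],0]

```text
t: 9.65
tcp_pos: [0.5363, 0.0454, 0.0715]
eef_rot: [[0.795, -0.245, 0.555], [-0.202, -0.97, -0.139], [0.572, -0.002, -0.82]]
wrist_force: [-11.5, 0.4, 14.0]
grip_width: -0.0001
gripper_force: 9.1
```

The button is bottomed. I'll let go along its axis and withdraw.

Request:
carry_out:
  increments:
    - [[0,0,-8],[0,0,0],0]
    - [[0,0,-35],[0,0,0],0]
    - [[0,0,-85],[0,0,0],0]
    - [[10,0,-140],[0,0,0],0]
    - [[30,0,-180],[0,0,0],0]

```text
t: 10.28
tcp_pos: [0.459, 0.0646, 0.237]
eef_rot: [[0.795, -0.244, 0.555], [-0.202, -0.97, -0.138], [0.572, -0.002, -0.82]]
wrist_force: [1.0, -0.2, -0.2]
grip_width: 0.0002
gripper_force: 0.0
```

Request:
carry_out:
  increments:
    - [[30,0,-30],[0,0,0],0]
    - [[50,0,-30],[0,0,0],0]
    - [[50,0,-30],[0,0,0],0]
    - [[50,0,-30],[0,0,0],0]

```text
t: 10.78
tcp_pos: [0.4825, 0.0584, 0.2871]
eef_rot: [[0.797, -0.245, 0.552], [-0.202, -0.97, -0.138], [0.569, -0.002, -0.822]]
wrist_force: [-0.0, -0.5, -1.2]
grip_width: 0.0
gripper_force: 0.0
```

Run:
```python
from h import *
from bench import imaging; import cv2
s=readout.read_state();print(s['t'],s['tcp_pos'],s['wrist_force'],s['joint_velocities'])
im=imaging.grab_frame("wrist")
m=imaging.camera_model("wrist");T=m['hand_eye'];f=240/np.tan(np.radians(m['fov_y']/2))
from fit import loc
for k,v in loc(0).items():
    P=np.array(s['eef_rot']).T@(world(p,v)-s['tcp_pos']);c=T[:3,:3].T@(P-T[:3,3]);u=(m['cx']+f*c[0]/c[2],m['cy']+f*c[1]/c[2])
    cv2.drawMarker(im,tuple(int(round(a)) for a in u),(0,0,255),0,10,1)
cv2.imwrite("pics/w3.png",im)
```

```text
10.775 [0.48248303 0.05836917 0.28707878] [-0.03439637 -0.54980793 -1.18310928] [-0.01572293 -0.12021062  0.57324944 -0.13588174 -0.04441055 -0.00810407]
```

View pics/w3.png

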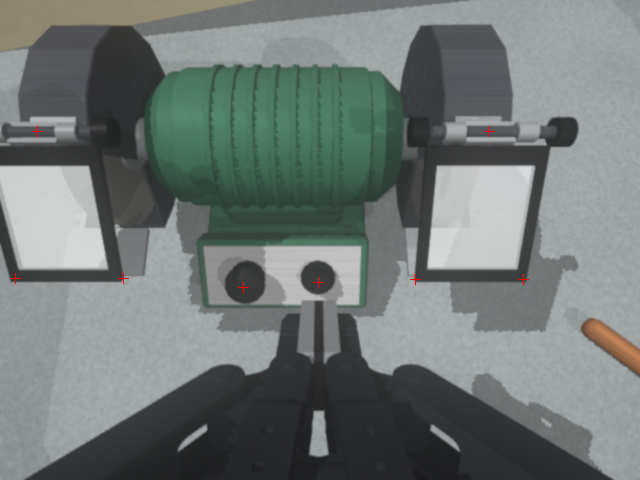

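Both shields' front edges are on the q = 0 marks, at (15–123,279) and (416–523,279). The buttons at (244,282) and (318,277) are undisturbed and the hand is clear. I'll hand in.

```bash
python3 -c "
from bench import arm; print(arm.sign_off())"
```

```text
the job is handed in; nothing more can be done
None
```

The tipped-up left shield is down on its stop (about 21 N at the end of the push), the start button was then pressed fully in (about 18 N at its stop) and released, and the job was handed in at about 11 s with the hand clear; no verdict was returned.

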